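Draw the press table up and clamp a strip

TASK

Push the wooden strip lying on the press table in between its two low rails until its far end sits fully home against the stop, then turn the handwheel anticlockwise by its crank knob, following it as it rises, until the strip is clamped firmly but not crushed: about 40 newtons, judged by how much harder the knob turns. Let go and leave the things lying around on the bench alone.

Things in the scene. Friction and masses are not known exactly. Their poses are not given: they have to be found in the camera images.
- press: Fixed draw-up press. Origin on the bench under the wheel's axis; x points along the strip's way in, z up. Base 120x200x12 mm, columns at y = +-80 mm, grey cross head 46 mm deep (x), 196 mm wide, z = 80 to 108 mm. Under its middle hangs a 44x34 mm pressure pad sprung at 20 N/mm, set to a height that differs each time and is not measured: underside 54 to 66 mm above the bench.
- strip_stop (a point): Middle of the stop's upright face on the moving table, at the height of the table's top: 87 mm from the wheel's axis along the press's +x. The stop stands 14 mm high above the table's top. Rises with the table. Axes as the press's.
- strip: Loose wooden strip, 30 mm wide, 220 mm long, 12 mm thick, lying on the table between the rails with its near end sticking out over the table's front. Origin at the centre of its underside; its own y axis runs along its length (ends at y = -110 and +110 mm), z up.
- wheel (a joint): Handwheel angle, rad, growing anticlockwise from above, which lifts wheel and table 5.73 mm per rad (36 mm a turn). Stays where it is left. Turns freely with about 0.45 Nm (7 to 9 N at the knob, along its circle); once the strip meets the pad, each 10 N of clamping (0.09 rad) adds 0.057 Nm (1.1 N at the knob). Sound clamping is 20 to 70 N; over 90 N crushes the strip.
- wheel_hub (a point): Centre of the handwheel, on its vertical axis, in the rim's mid plane; 153 mm above the bench when the wheel reads 0, rising with it. Steel rim of 52 mm mean radius, 12 mm thick, three spokes; nothing of the wheel but the knob stands more than 9 mm above this point.
- knob_top (a point): Top of the black crank knob, which stands upright on the rim, 52 mm from the axis, and spins freely on its pin: 33 mm tall, 14 mm thick at its foot, 19 mm thick at 24 mm height. Its top is 40 mm above the wheel's centre. With the wheel at 0 it lies from the axis toward the press's +x.
- block_1: Bystander: loose wooden offcut, 38x60x38 mm, origin under its centre.
- tape_measure: Bystander: loose tape measure, 38x97x66 mm, origin under its centre.
- block_2: Bystander: loose flat square wooden offcut, 50x50x19 mm, origin under its centre.
- press_table: Moving table (x = -100 to 95 mm, 116 mm wide) with rails 7 mm high (inner faces at y = +-18 mm), the stop, two guide rods and a yoke bar above the cross head; carries the wheel. Origin on the wheel's axis, 30 mm below the table's top; axes as the press's. Moves only up and down: its top is 30 mm above the bench when the wheel reads 0, and rises 5.73 mm per rad.

How it is judged:
By the outcome, as a careful person would: the job done as asked, in the order asked, and still so for the second after the job is handed in, with the robot touching nothing.
It also fails if it takes over 67 s, if anything falls off the work surface, if the arm or the gripper's body presses on something with over 40 N, if the wrist force passes 120 N, or if a joint passes its speed limit or range.

ROBOT

A 7-joint arm with a two-finger parallel gripper is mounted at the origin on the work surface; the furniture and walls round the work are solid. World frame = base frame: x ahead of the robot, y to its left, z up, the work surface at z = 0. Lengths are in m, angles in rad, forces in N, time in s.
With the tool pointing down it reaches from about 0.4 to 0.85 m from the base axis. Payload 4.5 kg.
Tool frame: the origin (TCP) lies on the centre line of the jaws, within the pads' length; the fingertips stand 17 mm ahead of it and the grasp point (between the pads) lies 2 mm behind it (r.tip_reach is the distance from the TCP to the fingertips, in m); z points along the fingers, y is the line along which they close (so a half turn about z gives the same grasp; the last joint's range is limited). The gripper opens to 88 mm and grips with 3 to 60 N. Pads are 18 mm wide; open, the fingers measure 123 mm over their backs; the gripper's body (75 mm by 187 mm) begins 45 mm behind the grasp point.
Start: joints at [1.212, 0.689, -0.195, 1.565, 0.157, 0.902, -0.215], TCP at [0.239, -0.577, 0.256] pointing down, gripper open.
Joint ranges: [-3.01, 3.01], [-0.46, 2.08], [-1.47, 1.51], [0.13, 2.56], [-1, 4.14], [0.04, 2.09], [-2.66, 2.66]. Speed limits (rad/s): [2.57, 2.57, 3.14, 3.14, 3.14, 3.14, 3.14].

INTERFACE

Orientations are given as a unit quaternion [x, y, z, w].
In Python, from plant import r gives the robot as it stands.
- The arm moves only by the tool step_arm, never from a script. Its argument "steps" is a list of rows, each a list of 7 numbers: the shift along the tool's x, y, z in cm, then the turn, a rotation vector about the tool's x, y, z in degrees, then the gripper's target within -1 to 1 (shut at 1, half-way at 0, fully open at -1). A call has 1 to 8 rows; each row shifts and turns the commanded pose from where the row before left it, along the tool's axes as they then stand; what a row does not reach is not made up. A row lasts 1/8 s, in which the tool goes at most 62.5 mm and 10.7 degrees, less where a joint would pass 70% of its speed; a pose out of reach is approached as far as the arm can. A call with a gripper value outside its range is refused whole. The fingers move at their own pace and stop on an object; "force" is the grip in N (left out, the last holds). Time passes only in rows, so rows that do not move let the fingers close. It gives the time, the measured TCP pose, the force, the opening and the grip force at its end, in the units of the state.
- r.get_state(): the state, without advancing time (a new reading comes with each control period).
- r.snapshot(name): name is "side" or "top"; returns a dict with "pixels" (400x640x3 uint8, red, green, blue), "fx", "fy", "cx", "cy" (pixels), "cam_to_world" (4x4, takes a point from camera to world coordinates). Camera axes: x right, y down, z forward; pixel columns grow to the right and rows downward; lengths in m; the calibration is good to about 2 mm. A picture is of the moment at which its call begins. There is no depth.
- r.finish_job(): hands the job in; it is judged then, once.
The state is a dict: "clock": time; "q": joint angles; "qd": joint speeds; "joint_torque": joint torques, N m; "tool_pos": TCP position; "eef_rot": TCP orientation; "contact_force": force on the tool from outside, world axes, zero at the start; "moment": the same for the moment, N m; "opening": opening from 0.0 (shut) to 1.0 (fully open); "finger_force": force on a finger pad.
Only numpy, scipy, OpenCV 4.12 (cv2) and the standard library are available. Lean on these libraries where they do the work, as an engineer would, in place of code of your own. Each camera call takes 0.05 s, during which the arm holds its last target. There are 200 camera calls.

## Working session

There is one attempt and no reset: what is moved stays moved. The work goes in short steps, Python scripts to look and compute and a tool call to move; the robot and the scene stay as the last step left them, time stands still between calls to the robot, and variables do not carry over. Pictures are saved under pics/ and viewed, at most 10 in all, crops included, and the job is handed in when it is done.

Besides the shell and the picture viewer there is one more tool, called after ">>>" as name(argument=value, ...) on one line, values as JSON. step_arm: Moves the arm, as the interface text tells. Its arguments: {"type":"object","properties":{"steps":{"type":"array","items":{"type":"array","items":{"type":"number"}}},"force":{"type":"number"}},"required":["steps"]}

```bash
ls; mkdir -p pics; python3 - <<'E'
from plant import r
import cv2,numpy as np
for n in("top","side"):
    s=r.snapshot(n); cv2.imwrite(f"pics/{n}0.png",s["pixels"][:,:,::-1]); print(n,s["fx"],s["fy"],s["cx"],s["cy"]); print(np.round(s["cam_to_world"],4).tolist())
st=r.get_state(); print({k:np.round(v,3).tolist() for k,v in st.items()}, r.tip_reach)
E
```

```text
pics
top 435.26750926983 435.26750926983 316.9990677698928 197.56148106297553
[[0.026, -0.9778, 0.2078, 0.3455], [-0.9997, -0.0259, 0.0031, -0.0449], [0.0024, -0.2078, -0.9782, 1.1627], [0.0, 0.0, 0.0, 1.0]]
side 372.71069232339255 372.71069232339255 323.1412875862657 202.62438363339015
[[0.8254, 0.3079, -0.4732, 0.9736], [0.5643, -0.4251, 0.7077, -0.6883], [0.0167, -0.8512, -0.5246, 0.6315], [0.0, 0.0, 0.0, 1.0]]
{'clock': 0.1, 'q': [1.212, 0.69, -0.195, 1.566, 0.157, 0.903, -0.215], 'qd': [-0.0, -0.003, -0.001, -0.001, 0.001, 0.0, -0.001], 'joint_torque': [-0.003, -52.85, -1.272, -15.384, -0.053, 0.002, 0.0], 'tool_pos': [0.239, -0.577, 0.255], 'eef_rot': [0.981, 0.195, -0.0, -0.001], 'contact_force': [-0.098, -0.441, -0.181], 'moment': [0.03, 0.002, 0.043], 'finger_force': 0.0, 'opening': 1.001} 0.017
```

View pics/top0.png

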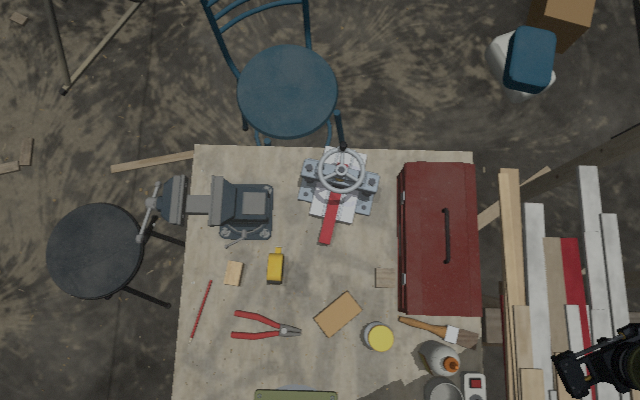

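View pics/side0.png

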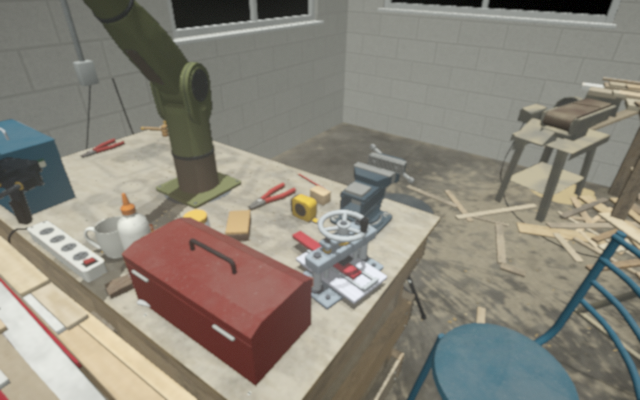

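The top view shows the press at about (340,180) with the red strip running to (327,240). The toolbox is right of it (400–480) and the vise left (175–270). In the side view the wheel is at (343,226) and its black knob near (364,226). I'll zoom both.

```bash
python3 - <<'E'
import cv2,numpy as np
a=cv2.imread("pics/top0.png")[135:255,280:400];b=cv2.imread("pics/side0.png")[195:315,280:400]
f=lambda i:cv2.resize(i,(390*1,390),interpolation=cv2.INTER_CUBIC)
cv2.imwrite("pics/z0.png",np.hstack([f(a),f(b)]))
E
```

```text
(no output)
```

View pics/z0.png

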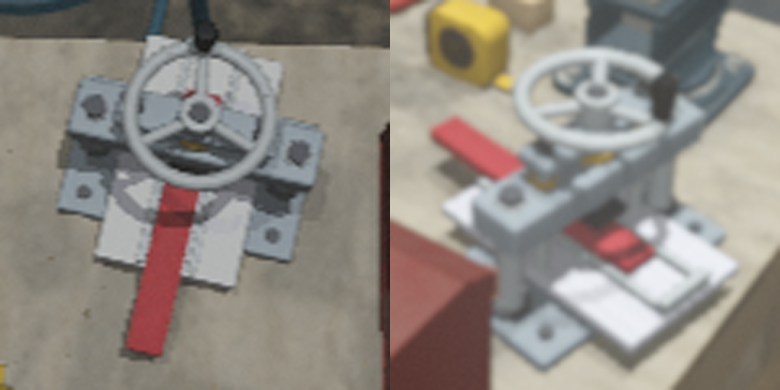

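The crop shows the hub at about top px (341.5,169.5) and side px (344,223.6). The knob top is at top (343.7,144) and side (364.6,218), and the strip's near end is at about (324.6,243).

```bash
cat > h.py <<'E'
from plant import r
import cv2,numpy as np
def ray(s,uv):
    T=np.array(s["cam_to_world"]); d=T[:3,:3]@[(uv[0]-s["cx"])/s["fx"],(uv[1]-s["cy"])/s["fy"],1]
    return T[:3,3],d/np.linalg.norm(d)
def plane(s,uv,z):
    o,d=ray(s,uv); return o+d*(z-o[2])/d[2]
def tri(s1,u1,s2,u2):
    o1,d1=ray(s1,u1);o2,d2=ray(s2,u2)
    k=np.linalg.lstsq(np.c_[d1,-d2],o2-o1,rcond=None)[0]
    a,b=o1+k[0]*d1,o2+k[1]*d2; return (a+b)/2,np.linalg.norm(a-b)
def redmask(s,roi):
    h=cv2.cvtColor(s["pixels"],cv2.COLOR_RGB2HSV); m=(((h[...,0]<8)|(h[...,0]>172))&(h[...,1]>120)&(h[...,2]>60)).astype(np.uint8)
    k=np.zeros_like(m); x0,y0,x1,y1=roi; k[y0:y1,x0:x1]=m[y0:y1,x0:x1]; return k
E
python3 - <<'E'
from h import *
t=r.snapshot("top");s=r.snapshot("side")
print("hub",tri(t,(341.5,169.5),s,(344,223.6)))
print("knob",tri(t,(343.7,144.2),s,(364.6,218)))
m=redmask(t,(310,192,350,255))
c=max(cv2.findContours(m,0,1)[0],key=cv2.contourArea)[:,0]
P=np.array([plane(t,p,.042)[:2] for p in c.astype(float)])
(ctr,wh,a)=cv2.minAreaRect((P*1000).astype(np.float32)); print(ctr,wh,a); print(cv2.boxPoints((ctr,wh,a)))
# side: far end
m=redmask(s,(330,240,375,290)); ys,xs=np.nonzero(m); print(xs.min(),xs.max(),ys.min(),ys.max())
for y in range(ys.min(),ys.max()+1): print(y,xs[ys==y].min(),xs[ys==y].max(),end='; ')
for p in ((105,255),(327,150)): print(plane(t,p,.04))
E
```

```text
hub (array([ 0.63177359, -0.0969341 ,  0.15712404]), np.float64(0.005663845982159715))
knob (array([ 0.68268778, -0.09954758,  0.19366408]), np.float64(0.004953954990991214))
(531.4822387695312, -75.48023223876953) (27.778545379638672, 136.3925323486328) 78.32605743408203
[[ 461.88623   -75.28324 ]
 [ 595.4575   -102.88117 ]
 [ 601.07825   -75.67722 ]
 [ 467.50696   -48.079292]]
344 357 266 276
266 349 351; 267 348 353; 268 346 354; 269 345 354; 270 344 353; 271 345 350; 272 346 347; 273 357 357; 274 355 357; 275 351 355; 276 352 354; [0.41929877 0.49771352 0.04      ]
[ 0.71600716 -0.0649361   0.04      ]
```

>>> step_arm(steps=[[0,0,-2,0,0,8.55,1],[0,0,-2,0,0,8.55,1],[0,0,-2,0,0,8.55,1],[0,0,-2,0,0,8.55,1],[0.87,-5.5,0,0,0,0,1],[0.87,-5.5,0,0,0,0,1],[0.87,-5.5,0,0,0,0,1],[0.87,-5.5,0,0,0,0,1]])

```text
clock: 1.2
tool_pos: [0.3184, -0.3672, 0.3357]
eef_rot: [0.995, -0.102, 0.0, -0.0]
contact_force: [1.1, 0.8, 1.2]
opening: 0.117
finger_force: 0.0
```

>>> step_arm(steps=[[0.87,-5.5,0,0,0,0,1],[0.87,-5.5,0,0,0,0,1],[0.87,-5.5,0,0,0,0,1],[0.87,-5.5,0,0,0,0,1],[0.87,-5.5,0,0,0,0,1],[0.87,-5.5,0,0,0,0,1],[0,0,0,0,0,0,1],[0,0,0,0,0,0,1]])

```text
clock: 2.2
tool_pos: [0.4355, -0.057, 0.3356]
eef_rot: [0.995, -0.102, -0.0, 0.0]
contact_force: [-0.7, -0.3, -0.3]
opening: 0.003
finger_force: 0.0
```

>>> step_arm(steps=[[0,0,5,0,0,0,1],[0,0,5,0,0,0,1],[0,0,5,0,0,0,1],[0,0,5,0,0,0,1],[0,0,4,0,0,0,1],[0,0,3,0,0,0,1],[0,0,1.8,0,0,0,1],[0,0,0,0,0,0,1]])

```text
clock: 3.2
tool_pos: [0.4395, -0.0589, 0.0532]
eef_rot: [0.995, -0.103, -0.004, 0.0]
contact_force: [0.6, -0.2, 0.0]
opening: 0.007
finger_force: 0.0
```

```bash
python3 - <<'E'
from h import *
t=r.snapshot("top");s=r.snapshot("side")
a=cv2.resize(t["pixels"][135:265,270:400,::-1],(400,400),interpolation=2);b=cv2.resize(s["pixels"][195:295,270:370,::-1],(400,400),interpolation=2)
cv2.imwrite("pics/z1.png",np.hstack([a,b]));print(r.get_state()["contact_force"])
E
```

```text
[0.61285521 0.31093234 0.0099531 ]
```

View pics/z1.png

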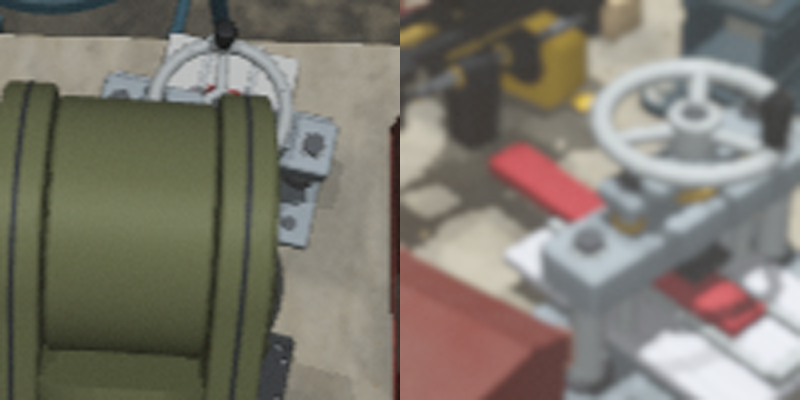

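The side crop shows the fingertips about 2 cm short of the strip's near end (500,165), lined up with it. Now I'll push.

>>> step_arm(steps=[[0.8,0,0,0,0,0,1],[0.8,0,0,0,0,0,1],[0.6,0,0,0,0,0,1],[0.4,0,0,0,0,0,1]])

```text
clock: 3.8
tool_pos: [0.4657, -0.0624, 0.0539]
eef_rot: [0.995, -0.102, -0.003, -0.0]
contact_force: [0.1, 0.3, 0.5]
opening: 0.003
finger_force: 0.1
```

>>> step_arm(steps=[[0.4,0,0,0,0,0,1],[0.4,0,0,0,0,0,1],[0.4,0,0,0,0,0,1],[0.4,0,0,0,0,0,1]])

```text
clock: 4.3
tool_pos: [0.481, -0.0656, 0.0536]
eef_rot: [0.995, -0.102, -0.004, 0.0]
contact_force: [-0.6, -0.4, 0.9]
opening: 0.005
finger_force: 0.2
```

>>> step_arm(steps=[[0.3,0,0.3,0,0,0,1],[0.3,0,0.3,0,0,0,1],[0.2,0,0,0,0,0,1]])

```text
clock: 4.68
tool_pos: [0.4886, -0.0672, 0.0472]
eef_rot: [0.995, -0.102, -0.004, 0.0]
contact_force: [0.0, 0.2, -0.3]
opening: 0.007
finger_force: 0.1
```

```bash
python3 - <<'E'
from h import *
s=r.snapshot("side");cv2.imwrite("pics/z2.png",cv2.resize(s["pixels"][195:295,270:400,::-1],(780,600),interpolation=2));st=r.get_state();print(np.round(st["q"],2),st["contact_force"])
E
```

```text
[ 0.1   0.9  -0.1   2.09  0.43  0.18 -2.16] [ 0.08502935  0.04027684 -0.16581506]
```

View pics/z2.png

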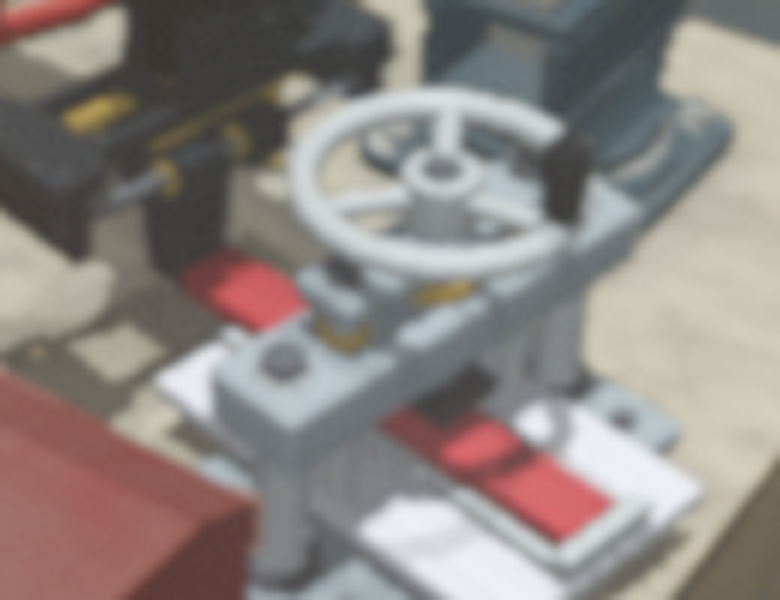

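The strip's far end (560,540) is now just short of the stop (630,510). I'll creep home.

>>> step_arm(steps=[[0.2,0,0,0,0,0,1],[0.1,0,0,0,0,0,1],[0,0,0,0,0,0,1]])

```text
clock: 5.1
tool_pos: [0.4907, -0.0677, 0.0475]
eef_rot: [0.995, -0.102, -0.004, 0.0]
contact_force: [-1.7, 1.0, 1.2]
opening: 0.002
finger_force: 1.1
```

>>> step_arm(steps=[[0.1,0,0,0,0,0,1],[0.05,0,0,0,0,0,1],[0,0,0,0,0,0,1]])

```text
clock: 5.48
tool_pos: [0.4908, -0.0677, 0.0475]
eef_rot: [0.995, -0.102, -0.006, 0.0]
contact_force: [-5.2, 1.3, 3.3]
opening: 0.004
finger_force: 2.9
```

>>> step_arm(steps=[[0.1,0,0,0,0,0,1],[0.05,0,0,0,0,0,1],[0,0,0,0,0,0,1]])

```text
clock: 5.85
tool_pos: [0.4908, -0.0677, 0.0474]
eef_rot: [0.995, -0.101, -0.007, 0.0]
contact_force: [-8.0, 3.1, 6.9]
opening: 0.003
finger_force: 4.1
```

Strip is home (the position stalled while the force rose). I'll back off, lift, open and square the tool to the world.

>>> step_arm(steps=[[-1,0,0,0,0,0,1],[-1.2,0,0,0,0,0,1],[0,0,-5,0,0,0,1],[0,0,-5,0,0,0,1],[0,0,-5,0,0,0,1],[0,0,-5,0,0,-5.7,-0.2],[0,0,-4,0,0,-6,-0.2],[0,0,0,0,0,0,-0.2]])

```text
clock: 6.85
tool_pos: [0.4764, -0.0642, 0.2902]
eef_rot: [1.0, -0.0, 0.0, -0.0]
contact_force: [0.0, 0.5, -1.0]
opening: 0.319
finger_force: 0.0
```

```bash
python3 - <<'E'
from h import *
t=r.snapshot("top");s=r.snapshot("side");st=r.get_state();print(np.round(st["tool_pos"],4),np.round(st["eef_rot"],4),np.round(st["q"],2))
a=cv2.resize(t["pixels"][135:255,280:400,::-1],(400,400),interpolation=2);b=cv2.resize(s["pixels"][205:265,320:380,::-1],(400,400),interpolation=2)
cv2.imwrite("pics/z3.png",np.hstack([a,b]))
# dark knob in both
for n,i,(x0,y0,x1,y1) in(("t",t,(332,138,352,156)),("s",s,(358,212,374,238))):
    g=i["pixels"][y0:y1,x0:x1].max(2); m=(g<60).astype(np.uint8)
    print(n); print("\n".join("".join("#" if v else "." for v in row) for row in m))
E
```

```text
[ 0.4742 -0.0645  0.2872] [ 1.0e+00 -6.0e-04 -3.6e-03 -1.0e-04] [ 0.33  0.48 -0.45  1.94  0.28  0.79 -1.84]
t
.......#####........
.......#####........
.......#####........
.......######.......
.......#######......
........######......
........#######.....
........########....
........###..##.....
........######......
........######......
........#####.......
.........###........
....................
....................
....................
....................
..............#.....
s
................
................
................
................
................
................
................
................
................
................
................
................
................
................
................
................
................
................
................
................
................
................
................
................
................
................
```

View pics/z3.png

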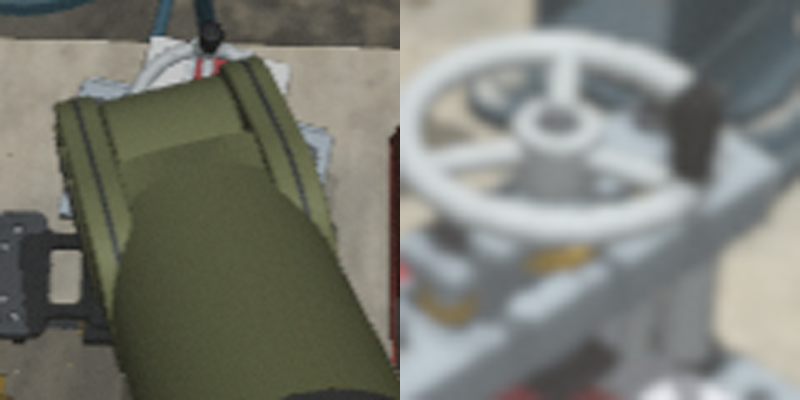

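In the top crop the knob top is at about px (344,145.3). In the side crop the knob top is at about (365,219) with its foot at (364,231), and the hub boss top is at (343.2,223.3).

```bash
python3 - <<'E'
from h import *
t=r.snapshot("top");s=r.snapshot("side")
k=(344,145.3)
print("knob",tri(t,k,s,(365.2,219.2)),plane(t,k,.194),plane(s,(365.2,219.2),.194),"foot",plane(s,(363.8,231.2),.162))
print("hub",plane(t,(341.7,169.5),.163),plane(s,(343.7,223.6),.163))
E
```

```text
knob (array([ 0.68261113, -0.09959305,  0.1902366 ]), np.float64(0.008218328793423987)) [ 0.67773268 -0.10162852  0.194     ] [ 0.68768227 -0.10101614  0.194     ] foot [ 0.68653926 -0.10011927  0.162     ]
hub [ 0.62776849 -0.0987587   0.163     ] [ 0.63727489 -0.10231575  0.163     ]
```

>>> step_arm(steps=[[5.2,0.9,0,0,0,0,-0.2],[5.2,0.9,0,0,0,0,-0.2],[5.2,0.9,0,0,0,0,-0.2],[5.2,0.9,0,0,0,0,-0.2],[0,0,2,0,0,0,-0.2],[0,0,2,0,0,0,-0.2],[0,0,0,0,0,0,-0.2],[0,0,0,0,0,0,-0.2]])

```text
clock: 8.05
tool_pos: [0.6824, -0.0998, 0.2459]
eef_rot: [1.0, 0.0, -0.004, -0.0]
contact_force: [0.5, -0.1, -0.1]
opening: 0.599
finger_force: 0.0
```

```bash
python3 - <<'E'
from h import *
t=r.snapshot("top");s=r.snapshot("side");st=r.get_state();print(np.round(st["tool_pos"],4),np.round(st["eef_rot"],4),np.round(st["q"],2),st["contact_force"])
a=cv2.resize(t["pixels"][115:215,290:390,::-1],(400,400),interpolation=2);b=cv2.resize(s["pixels"][165:265,310:410,::-1],(400,400),interpolation=2)
cv2.imwrite("pics/z4.png",np.hstack([a,b]))
E
```

```text
[ 0.6828 -0.0999  0.2468] [ 1.0e+00  1.0e-04 -2.9e-03 -3.0e-04] [ 0.27  0.81 -0.4   1.34  0.33  1.06 -1.75] [0.42656482 0.53820425 0.62542636]
```

View pics/z4.png

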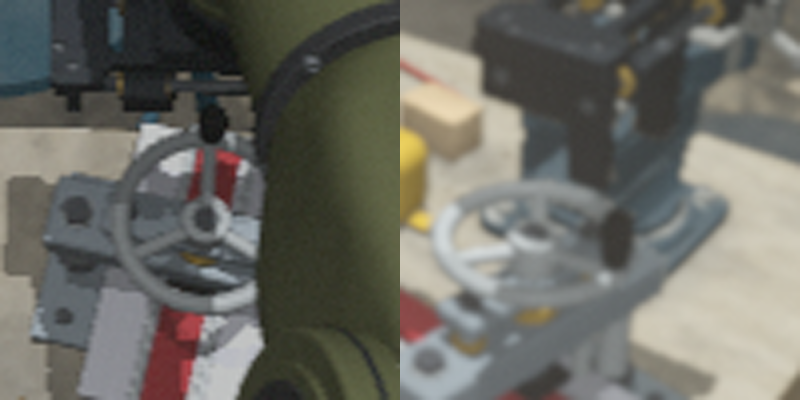

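The side crop shows the two fingertips at about (590,185) and (655,135), straddling the line above the knob (617,220). I'll check the camera bias against the known tool.

```bash
python3 - <<'E'
from h import *
def proj(s,p):
    c=np.linalg.inv(s["cam_to_world"])@[*p,1]; return s["fx"]*c[0]/c[2]+s["cx"],s["fy"]*c[1]/c[2]+s["cy"]
s=r.snapshot("side");x0,y0=310,165
for y in(-.0265,0,.0265):
  for dx in(-.009,.009): 
    u=proj(s,(.6828+dx,-.0999+y,.2298)); print(y,dx,(u[0]-x0)*4+400,(u[1]-y0)*4)
for z in(.194,.162): u=proj(s,(.6828,-.0999,z)); print(z,(u[0]-x0)*4+400,(u[1]-y0)*4)
E
```

```text
-0.0265 -0.009 577.520685839303 171.86541735056585
-0.0265 0.009 608.8176396627889 183.24971962502127
0 -0.009 603.4653968482353 149.50383297716996
0 0.009 634.2811669286245 160.35692351182206
0.0265 -0.009 628.1748017878385 128.20695118946708
0.0265 0.009 658.5190455232546 138.56603778375495
0.194 613.6651555727735 212.77468016528326
0.162 609.2900472145552 262.20688251462786
```

Bias is about 1 px, so the tool is on the knob's axis within 2–3 mm. Descend and grip.

>>> step_arm(steps=[[0,0,2,0,0,0,-0.2],[0,0,2,0,0,0,-0.2],[0,0,1.3,0,0,0,-0.2],[0,0,0.9,0,0,0,-0.2],[0,0,0,0,0,0,-0.2],[0,0,0,0,0,0,-0.2]])

```text
clock: 8.95
tool_pos: [0.6824, -0.0999, 0.1849]
eef_rot: [1.0, 0.0, -0.003, -0.0]
contact_force: [-0.1, 0.5, -0.4]
opening: 0.598
finger_force: 0.0
```

>>> step_arm(steps=[[0,0,0,0,0,0,0.9],[0,0,0,0,0,0,0.9],[0,0,0,0,0,0,0.9],[0,0,0,0,0,0,0.9],[0,0,0,0,0,0,0.9],[0,0,0,0,0,0,0.9]], force=30)

```text
clock: 9.7
tool_pos: [0.6821, -0.098, 0.1844]
eef_rot: [1.0, 0.001, -0.003, -0.002]
contact_force: [-0.0, 5.6, 1.0]
opening: 0.19
finger_force: 29.8
```

>>> step_arm(steps=[[-0.03,-0.54,-0.06,0,0,-6,0.9],[-0.03,-0.54,-0.06,0,0,-6,0.9],[-0.03,-0.54,-0.06,0,0,-6,0.9],[-0.03,-0.54,-0.06,0,0,-6,0.9]], force=40)

```text
clock: 10.2
tool_pos: [0.681, -0.0866, 0.1858]
eef_rot: [0.978, 0.207, -0.0, 0.004]
contact_force: [11.9, -7.3, -10.3]
opening: 0.186
finger_force: 40.3
```

```bash
cat > f.py <<'E'
from h import *
# forces in radial/tangential axes about the assumed hub, and pose
def rep(h=(.631,-.097)):
    F=[];P=[]
    for i in range(5):
        st=r.get_state();F.append(st["contact_force"]);P.append(st["tool_pos"])
    F=np.mean(F,0);p=np.mean(P,0);d=p[:2]-h;a=np.arctan2(d[1],d[0])
    er=np.array([np.cos(a),np.sin(a)]);et=np.array([-er[1],er[0]])
    R=cv2.Rodrigues; q=st["eef_rot"]; yaw=2*np.degrees(np.arctan2(q[1],q[0]))
    print("t%.1f pos %s rad %.1fmm ang %.1f yaw %.1f Fr %.1f Ft %.1f Fz %.1f Mz %.2f grip %.0f open %.3f j7 %.2f"%(st["clock"],np.round(p,4),1e3*np.hypot(*d),np.degrees(a),yaw,F[:2]@er,F[:2]@et,F[2],st["moment"][2],st["finger_force"],st["opening"],st["q"][6]))
rep()
E
python3 f.py
```

```text
t10.2 pos [ 0.681  -0.0866  0.1858] rad 51.0mm ang 11.7 yaw 23.9 Fr 10.1 Ft -9.6 Fz -10.3 Mz 0.01 grip 40 open 0.186 j7 -1.46
```

>>> step_arm(steps=[[0,0,0,0,0,0,0.9],[0,0,0,0,0,0,0.9],[0,0,0,0,0,0,0.9]])

```text
clock: 10.58
tool_pos: [0.6808, -0.0852, 0.186]
eef_rot: [0.979, 0.206, -0.001, 0.003]
contact_force: [10.2, -4.8, -8.9]
opening: 0.185
finger_force: 40.2
```

```bash
python3 f.py
```

```text
t10.6 pos [ 0.6808 -0.0852  0.186 ] rad 51.1mm ang 13.4 yaw 23.8 Fr 8.8 Ft -7.0 Fz -8.9 Mz 0.02 grip 40 open 0.185 j7 -1.47
```

>>> step_arm(steps=[[0.12,-0.54,0,0,0,-6,0.9],[-0.03,-0.54,0,0,0,-6,0.9],[-0.03,-0.54,-0.06,0,0,-6,0.9],[-0.03,-0.54,-0.06,0,0,-6,0.9],[-0.03,-0.54,-0.06,0,0,-6,0.9],[-0.03,-0.54,-0.06,0,0,-6,0.9]])

```text
clock: 11.32
tool_pos: [0.663, -0.0564, 0.1898]
eef_rot: [0.866, 0.5, 0.003, 0.001]
contact_force: [13.1, 1.5, -7.0]
opening: 0.188
finger_force: 40.1
```

```bash
python3 f.py
```

```text
t11.3 pos [ 0.663  -0.0564  0.1898] rad 51.7mm ang 51.8 yaw 60.1 Fr 9.3 Ft -9.4 Fz -7.0 Mz -0.03 grip 40 open 0.188 j7 -1.00
```

>>> step_arm(steps=[[0.17,-0.54,0,0,0,-6,0.9],[-0.03,-0.54,-0.03,0,0,-6,0.9],[-0.03,-0.54,-0.06,0,0,-6,0.9],[-0.03,-0.54,-0.06,0,0,-6,0.9],[-0.03,-0.54,-0.06,0,0,-6,0.9],[-0.03,-0.54,-0.06,0,0,-6,0.9]])

```text
clock: 12.08
tool_pos: [0.6322, -0.0451, 0.1935]
eef_rot: [0.668, 0.744, 0.003, 0.0]
contact_force: [9.9, 4.9, -2.5]
opening: 0.191
finger_force: 39.9
```

```bash
python3 f.py
```

```text
t12.1 pos [ 0.6322 -0.0451  0.1935] rad 51.9mm ang 88.7 yaw 96.2 Fr 5.2 Ft -9.8 Fz -2.5 Mz -0.04 grip 40 open 0.191 j7 -0.51
```

>>> step_arm(steps=[[0.05,-0.27,-0.03,0,0,-3,0.9],[-0.01,-0.27,-0.03,0,0,-3,0.9],[-0.01,-0.27,-0.03,0,0,-3,0.9],[-0.01,-0.27,-0.03,0,0,-3,0.9],[-0.01,-0.27,-0.03,0,0,-3,0.9],[-0.01,-0.27,-0.03,0,0,-3,0.9]])

```text
clock: 12.82
tool_pos: [0.6158, -0.0476, 0.1954]
eef_rot: [0.544, 0.839, 0.004, -0.0]
contact_force: [7.7, 7.5, -1.4]
opening: 0.188
finger_force: 39.9
```

```bash
python3 f.py
```

```text
t12.8 pos [ 0.6158 -0.0476  0.1954] rad 51.7mm ang 107.0 yaw 114.1 Fr 4.9 Ft -9.5 Fz -1.4 Mz -0.02 grip 40 open 0.188 j7 -0.26
```

>>> step_arm(steps=[[-0.01,-0.27,-0.03,0,0,-3,0.9],[-0.01,-0.27,-0.03,0,0,-3,0.9],[-0.01,-0.27,-0.03,0,0,-3,0.9],[-0.01,-0.27,-0.03,0,0,-3,0.9]])

```text
clock: 13.32
tool_pos: [0.6058, -0.052, 0.1966]
eef_rot: [0.453, 0.892, 0.004, -0.001]
contact_force: [5.9, 8.4, -1.1]
opening: 0.19
finger_force: 39.9
```

```bash
python3 f.py
```

```text
t13.3 pos [ 0.6058 -0.052   0.1966] rad 51.5mm ang 119.2 yaw 126.2 Fr 4.4 Ft -9.3 Fz -1.1 Mz -0.04 grip 40 open 0.190 j7 -0.08
```

>>> step_arm(steps=[[0.06,-0.27,-0.03,0,0,-3,0.9],[-0.01,-0.27,-0.03,0,0,-3,0.9],[-0.01,-0.27,-0.03,0,0,-3,0.9],[-0.01,-0.27,-0.03,0,0,-3,0.9]])

```text
clock: 13.82
tool_pos: [0.597, -0.0586, 0.1978]
eef_rot: [0.357, 0.934, 0.004, -0.001]
contact_force: [5.5, 9.1, -0.8]
opening: 0.188
finger_force: 39.8
```

```bash
python3 f.py
```

```text
t13.8 pos [ 0.597  -0.0586  0.1978] rad 51.3mm ang 131.5 yaw 138.2 Fr 3.2 Ft -10.1 Fz -0.8 Mz 0.03 grip 40 open 0.188 j7 0.11
```

>>> step_arm(steps=[[-0.01,-0.27,-0.03,0,0,-3,0.9],[-0.01,-0.27,-0.03,0,0,-3,0.9],[-0.01,-0.27,-0.03,0,0,-3,0.9],[-0.01,-0.27,-0.03,0,0,-3,0.9]])

```text
clock: 14.32
tool_pos: [0.5904, -0.066, 0.1989]
eef_rot: [0.256, 0.967, 0.005, -0.001]
contact_force: [4.8, 13.1, -2.2]
opening: 0.19
finger_force: 39.9
```

```bash
python3 f.py
```

```text
t14.3 pos [ 0.5904 -0.066   0.1989] rad 51.1mm ang 142.6 yaw 150.3 Fr 4.1 Ft -13.3 Fz -2.2 Mz 0.06 grip 40 open 0.190 j7 0.30
```

>>> step_arm(steps=[[0,-0.27,-0.03,0,0,-3,0.9]])

```text
clock: 14.45
tool_pos: [0.589, -0.0681, 0.1992]
eef_rot: [0.231, 0.973, 0.005, -0.001]
contact_force: [3.2, 12.5, -2.7]
opening: 0.191
finger_force: 39.9
```

```bash
python3 f.py
```

```text
t14.4 pos [ 0.589  -0.0681  0.1992] rad 51.0mm ang 145.5 yaw 153.3 Fr 4.4 Ft -12.1 Fz -2.7 Mz 0.01 grip 40 open 0.191 j7 0.35
```

>>> step_arm(steps=[[0,-0.27,-0.03,0,0,-3,0.9]])

```text
clock: 14.58
tool_pos: [0.5877, -0.0702, 0.1995]
eef_rot: [0.205, 0.979, 0.006, -0.001]
contact_force: [4.4, 14.1, -3.5]
opening: 0.186
finger_force: 39.9
```

```bash
python3 f.py
```

```text
t14.6 pos [ 0.5877 -0.0702  0.1995] rad 50.9mm ang 148.3 yaw 156.3 Fr 3.6 Ft -14.3 Fz -3.5 Mz -0.02 grip 40 open 0.186 j7 0.39
```

>>> step_arm(steps=[[0,0,0,0,0,0,0.9],[0,0,0,0,0,0,0.9]])

```text
clock: 14.82
tool_pos: [0.5875, -0.0705, 0.1995]
eef_rot: [0.206, 0.978, 0.005, -0.001]
contact_force: [3.9, 12.5, -0.2]
opening: 0.187
finger_force: 39.8
```

```bash
python3 f.py
```

```text
t14.8 pos [ 0.5875 -0.0705  0.1995] rad 50.9mm ang 148.7 yaw 156.2 Fr 3.2 Ft -12.7 Fz -0.2 Mz 0.00 grip 40 open 0.187 j7 0.39
```

>>> step_arm(steps=[[0.05,0.25,0,0,0,0,0.9],[0.05,0.25,0,0,0,0,0.9],[0,0,0,0,0,0,0.9]])

```text
clock: 15.2
tool_pos: [0.5876, -0.0702, 0.1994]
eef_rot: [0.208, 0.978, 0.001, -0.002]
contact_force: [1.0, 3.0, 5.9]
opening: 0.19
finger_force: 39.5
```

```bash
python3 f.py
```

```text
t15.2 pos [ 0.5876 -0.0702  0.1994] rad 51.0mm ang 148.4 yaw 156.0 Fr 0.7 Ft -3.1 Fz 5.9 Mz 0.03 grip 40 open 0.190 j7 0.39
```

>>> step_arm(steps=[[0,0,-0.15,0,0,0,0.9],[0,0,0,0,0,0,-0.2],[0,0,0,0,0,0,-0.2],[0,0,0,0,0,0,-0.2],[0,0,-1,0,0,0,-0.2],[0,0,-2,0,0,0,-0.2],[0,0,-4,0,0,0,-0.2],[0,0,-4,0,0,0,-0.2]])

```text
clock: 16.2
tool_pos: [0.587, -0.0708, 0.3125]
eef_rot: [0.208, 0.978, -0.0, -0.003]
contact_force: [1.0, 0.2, 1.0]
opening: 0.599
finger_force: 0.0
```

>>> step_arm(steps=[[-4,0,-2,0,0,0,-0.2],[5,0,0,0,0,0,-0.2],[5,0,0,0,0,0,-0.2],[5,0,0,0,0,0,-0.2],[0,0,0,0,0,0,-0.2],[0,0,0,0,0,0,-0.2]])

```text
clock: 16.95
tool_pos: [0.4877, -0.0266, 0.3318]
eef_rot: [0.208, 0.978, -0.0, -0.002]
contact_force: [0.7, -0.8, 0.2]
opening: 0.598
finger_force: 0.0
```

```bash
python3 - <<'E'
from h import *
t=r.snapshot("top");s=r.snapshot("side");st=r.get_state();print(st["tool_pos"],st["contact_force"])
a=cv2.resize(t["pixels"][135:255,280:400,::-1],(400,400),interpolation=2);b=cv2.resize(s["pixels"][195:305,280:390,::-1],(400,400),interpolation=2)
cv2.imwrite("pics/z5.png",np.hstack([a,b]))
E
```

```text
[ 0.48798551 -0.0267643   0.33111998] [ 0.19237072  1.16416233 -0.77067505]
```

View pics/z5.png

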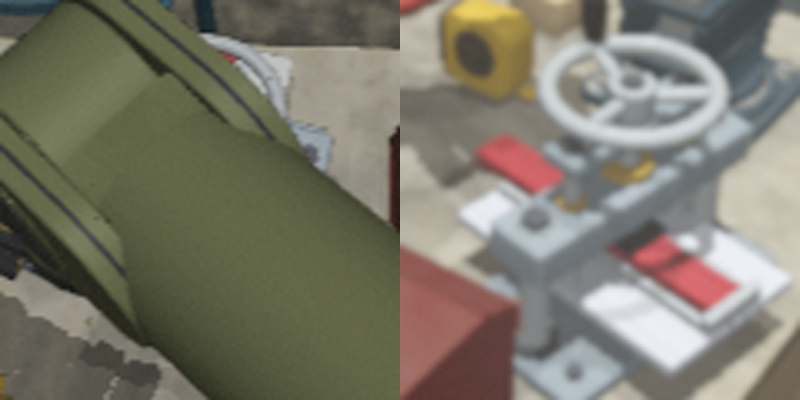

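The table is up, the strip's far end (715,305) is against the stop and meets the pad (640,235), and the knob stands free at (597,20). Handing in.

```bash
python3 -c "
from plant import r
print(r.finish_job())"
```

```text
the job is handed in; nothing more can be done
None
```

I pushed the strip home against the stop, turned the wheel anticlockwise about 150° until it clamped at roughly 40 N (estimated from the extra force at the knob), let go, and handed the job in at about 17 s; no result came back.

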